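# Load the die plate into the belt shop's hand press

### The job

Push the yellow stop arm of the hand press right out of the way, then lower the blue drilled plate over the tall post, keeping it square and lined up over the carriage, and set it gently on the sprung carriage and let go of it. Then press the plate down until the brass spring catch snaps over its end and holds it there, and leave it so, with the other things on the counter left where they are.

Things in the scene. Friction and masses are not known exactly. Their poses are not given: they have to be found in the camera images.
- press: Hand press fixed to the counter, green base 18 mm thick, x -100 to 70, y -110 to 135 mm in its frame. Origin at counter level under the carriage's middle; y runs from post to catch, z up. Post at (0, -75) mm, red catch housing at y 110 to 133 (90 mm high), stop arm's pivot at (-80, 35). Its yaw lies within 0.3 rad of 0.
- post_tip (a point): Top of the vertical steel post, 235 mm above the counter. Post diameter 16 mm; its top 22 mm taper to 5 mm diameter.
- carriage_top (a point): Middle of the flat top of the aluminium sprung carriage (72 x 188 mm), 85 mm above the counter when up, sinking with the joint carriage. A seated plate lies on it with plate and press axes parallel and its middle over this point.
- carriage (a joint): How far the carriage has sunk, m: 0 up, 0.046 at its lower stop. Spring: 4.5 N at the top, growing by 200 N/m; the plate's weight alone sinks it 0 to 5 mm. The catch snaps over the plate at about 0.040 and then holds it at about 0.039.
- catch_nose (a point): Tip of the brass catch bolt: front edge of its flat underside, 60 mm above the counter, 30 mm wide across the press's x. It overhangs a seated plate's end by 6 mm. Its upper face slopes at 60 degrees: the plate coming down pushes it back (1 to 6 N extra) and it springs out again over the plate's top.
- catch (a joint): How far the catch bolt is pushed back along the press's +y, in m: 0 sprung out (engaged when over the plate), 0.012 fully back.
- stop_arm (a joint): Angle of the yellow stop arm, rad: 0 points along the press's +x, across the carriage; grows counterclockwise seen from above, to its end stop at 1.65, where it points along the press's +y, clear of the carriage. Starts between 0 and 0.5. Stays where it is left (stiff pivot, about 1 N at the knob).
- stop_pivot (a point): Centre of the stop arm's upright pivot, at mid-height of the arm. The arm is a flat bar 18 mm wide, 92 to 104 mm above the counter, just above the carriage.
- stop_knob (a point): Middle of the black upright knob on the stop arm's free end, 110 mm from the pivot: a pin of 18 mm diameter reaching from 104 to 145 mm above the counter.
- plate_grip (a point): Centre of the plate's upright black grip, a ridge 16 (x) x 60 (y) x 44 mm (z) on the plate's top. The loose blue plate, about 0.45 kg, is 80 (x) x 200 (y) x 14 mm; this point lies 36 mm above its underside, 15 mm from its middle towards +y. Axes are the plate's: y runs from the hole to the end that the catch takes. Starts flat on the counter, yaw within 0.6 rad of 0.
- plate_hole (a point): Middle of the plate's through hole (19 mm diameter, with a brass collar 34 mm across standing 18 mm above the plate's top), half-way through the plate: 7 mm above its underside, 75 mm from its middle towards -y, so 90 mm from the grip's centre.
- plate_end (a point): Top edge, middle, of the plate's end away from the hole: the edge that the catch takes.
- gift_box: Bystander: black and dark red box, 74 x 114 x 32 mm, beside the plate. Origin under its middle.
- polish_tin: Bystander: upright tin, 62 mm diameter, 100 mm tall, near the plate's hole end. Origin under its middle.
- spray: Bystander: upright bottle with yellow label, 60 mm diameter, 180 mm tall, between plate and press. Origin under its middle.
- wallet_box: Bystander: dark wooden box, 110 x 90 x 40 mm. Origin under its middle.
- phone_box: Bystander: flat white box, 85 x 165 x 22 mm. Origin under its middle.
- driver: Bystander: screwdriver with orange handle, 190 mm long, lying between plate and press, on the robot's side.
- mallet: Bystander: hammer, 240 mm long, lying at the back of the counter.
Not all that is in view belongs to the job. Of the things that look like the part that bears plate_grip, the largest one is meant.

How it is judged (in metres and radians):
On the way, in this order (a step that is already met when the one before it is completed fails the run):
1. the stop arm is swung out of the way (beyond 1.40 rad) (value of joint stop_arm above 1.4 rad), for 0.1 s.
2. the plate is on the post, square, lined up, let go of and resting on the carriage, which is still up (sunk less than 15 mm) (horizontal distance between plate_hole and post_tip below 0.005 m and angle between plate_hole's own z axis and vertical below 0.06 rad and angle between the y axis of plate_grip and the y axis of press, either way round below 0.12 rad and contact force between the fingers and plate below 0.3 N and value of joint stop_arm above 1.4 rad and z of plate_hole in the frame of carriage_top between 0.003 and 0.012 m and value of joint carriage below 0.015 m and linear speed of plate below 0.03 m/s), for 0.2 s.
At the end, for the whole second after the job is handed in: Plate on the post (hole within 5 mm of its axis), level within 0.06 rad, lined up within 0.12 rad, down on the carriage, which is sunk over 34 mm; catch sprung out (under 4 mm back) over the plate's end by 2 mm or more; stop arm beyond 1.40 rad; plate at rest (horizontal distance between plate_hole and post_tip below 0.005 m and angle between plate_hole's own z axis and vertical below 0.06 rad and angle between the y axis of plate_grip and the y axis of press, either way round below 0.12 rad and value of joint stop_arm above 1.4 rad and value of joint carriage above 0.034 m and value of joint catch below 0.004 m and z of plate_end in the frame of catch_nose below 0.003 m and y of plate_end in the frame of catch_nose above 0.002 m and z of plate_hole in the frame of carriage_top below 0.012 m and linear speed of plate below 0.02 m/s); the robot touches nothing.
It fails at once if the plate is dropped or slammed down the post (faster than 0.4 m/s on the post) (horizontal distance between plate_hole and post_tip below 0.008 m and height (world z) of plate_hole below 0.225 m and linear speed of plate above 0.4 m/s).
It fails at once if a bystander is moved by more than 40 mm (distance of any of gift_box, polish_tin, spray, wallet_box, phone_box, driver, mallet from where it was at the start of the episode above 0.04 m).
It also fails if it takes over 72 s, if anything falls off the work surface, if the arm or the gripper's body presses on something with over 40 N, if the wrist force passes 120 N, or if a joint passes its speed limit or range.

### The arm

A 6-joint arm with a two-finger parallel gripper is mounted at the origin on the work surface. World frame = base frame: x ahead of the robot, y to its left, z up, the work surface at z = 0. Lengths are in m, angles in degrees, forces in N, time in s.
With the tool pointing down it reaches from about 0.25 to 0.725 m from the base axis. Payload 9.7 kg.
Tool frame: the origin (TCP) lies at the very end of the fingers, on their centre line; the grasp point (between the pads) lies grasp_offset behind it (grasp_offset is the distance from the TCP to the grasp point, in m); z points along the fingers, y is the line along which they close (so a half turn about z gives the same grasp; the last joint's range is limited). The gripper opens to 85 mm and grips with 20 to 120 N. Pads are 22 mm wide; open, the fingers measure 114 mm over their backs; the gripper's body (76 mm by 85 mm) begins 54 mm behind the grasp point. The pads swing forward as they close: fully open they stand 13 mm farther back than shut.
Start: joints at [75.802, 4.979, 10.078, 95.1, 0, 90], TCP at [0.135, 0.533, 0.231] pointing down, gripper open.
Joint ranges: [-179.16, 179.16], [-48.56, 103.87], [-65.8, 70.77], [-126.05, 130.52], [-82.76, 87.17], [-180, 180]. Speed limits (degrees/s): [127.2, 127.2, 147.25, 180, 180, 180].

### API

Orientations are given as [roll, pitch, yaw] about the fixed x, y, z axes, in that order (R = Rz(yaw) Ry(pitch) Rx(roll)).
In Python, from workcell import get_obs, camera, calibration, job_done, recognise, cut_out, mark_of, grasp_offset gives the robot as it stands.
- The arm moves only by the tool servo_tool, never from a script. Its argument "moves" is a list of rows, each a list of 3 entries, a list of its own where there are three numbers: the turn, a rotation vector about the tool's x, y, z in degrees, then the shift along the tool's x, y, z in m, then the opening in per cent of the stroke, from 0 (shut) to 100 (fully open). In form: [[[ax, ay, az], [x, y, z], claw], ...]. A call has 1 to 12 rows; each row shifts and turns the commanded pose from where the row before left it, along the tool's axes as they then stand; what a row does not reach is not made up. A row lasts 1/10 s, in which the tool goes at most 50 mm and 8.59 degrees, less where a joint would pass 70% of its speed; a pose out of reach is approached as far as the arm can. A call is refused whole if a number of a shift passes 0.05 or a number of a turn 8.59, either way. A call with a gripper value outside its range is refused whole. The fingers move at their own pace and stop on an object; "force" is the grip in N (left out, the last holds). Time passes only in rows, so rows that do not move let the fingers close. It gives the time, the measured TCP pose, the force, the opening and the grip force at its end, in the units of the state.
- get_obs(): the state, without advancing time (a new reading comes with each control period).
- camera(name): name is "scene" or "top" or "wrist"; returns (picture, depth): 384x512x3 uint8, red, green, blue; 384x512 float32, m along the optical axis (not along the pixel's ray), 0 where there is no reading.
- calibration(name): a dict with "camera_matrix" (3x3 intrinsics, pixels), "R" (3x3) and "t" (3): a world point X has camera coordinates R X + t. Camera axes: x right, y down, z forward; pixel columns grow to the right and rows downward; lengths in m; the calibration is good to about 2 mm. A picture is of the moment at which its call begins: read the wrist's pose just before it. calibration takes no time and is no camera call; for the wrist camera it gives the pose at the moment of the call.
- job_done(): hands the job in; it is judged then, once.
Trained networks look in the newest picture that a camera, given by its name, has taken for a name from the list of things; names that differ only in an ending like _2 or _b are one class to them, and where a whole thing is asked for, a point or a joint stands for the part that bears it (a point fixed in the world has none). Each returns a list of dicts, best first, with "score" (0 to 1); they miss things now and then, are a little off and sometimes report something else, mostly with a low value. They report only what shows in the picture. A call takes as long as a camera call. They do not tell look-alikes from the thing itself.
- recognise(name, camera): "xyz" ([x, y, z] in m, in the coordinates of the camera as it stood for that picture, good to about 4 mm: the middle of the surface that is visible of it).
- cut_out(name, camera): "mask" (384x512 bool, what is visible of it).
- mark_of(name, camera): "xyz" ([x, y, z] in m, in the coordinates of the camera as it stood for that picture, good to about 4 mm: a listed point, or the origin of a listed thing).
The state is a dict: "time": time; "q": joint angles; "qd": joint speeds; "joint_efforts": joint torques, N m; "ee_pos": TCP position; "tcp_rot": TCP orientation; "wrist_force": force on the tool from outside, world axes, zero at the start; "torque": the same for the moment, N m; "opening": finger opening in m; "grasp_force": force on a finger pad.
Only numpy, scipy, OpenCV 4.12 (cv2) and the standard library are available. Lean on these libraries where they do the work, as an engineer would, in place of code of your own. Each camera call takes 0.05 s, during which the arm holds its last target. There are 200 camera calls.

## Working session

There is one attempt and no reset: what is moved stays moved. The work goes in short steps, Python scripts to look and compute and a tool call to move; the robot and the scene stay as the last step left them, time stands still between calls to the robot, and variables do not carry over. Pictures are saved under pics/ and viewed, at most 10 in all, crops included, and the job is handed in when it is done.

Besides the shell and the picture viewer there is one more tool, called after "Call:" in YAML: its name, and indented under it one key for each argument. servo_tool: Moves the arm, as the interface text tells. Its arguments: {"type":"object","properties":{"moves":{"type":"array"},"force":{"type":"number"}},"required":["moves"]}

```bash
mkdir -p pics; ls; cat > h.py <<'E'
import numpy as np, cv2
from workcell import *
def snap(n,f=None):
    c=calibration(n); p,d=camera(n)
    if f: cv2.imwrite('pics/'+f,cv2.cvtColor(p,cv2.COLOR_RGB2BGR))
    return p,d,c
def w(c,x): return np.array(c["R"]).T@(np.array(x)-np.array(c["t"]))
def cloud(d,c):
    K=np.array(c["camera_matrix"]); v,u=np.mgrid[:384,:512]
    P=np.stack([(u-K[0,2])/K[0,0]*d,(v-K[1,2])/K[1,1]*d,d],-1)
    return (P-np.array(c["t"]))@np.array(c["R"])
def px(c,X):
    q=np.array(c["R"])@np.array(X)+np.array(c["t"]); q=np.array(c["camera_matrix"])@q
    return q[:2]/q[2]
E
python3 - <<'E'
from h import *
print(grasp_offset, get_obs())
for n in ["top","scene"]:
    p,d,c=snap(n,n+'0.png'); print(n, w(c,[0,0,0]).round(3))
    for k in ["press","post_tip","carriage_top","catch_nose","stop_pivot","stop_knob","plate_grip","plate_hole","plate_end"]+(["gift_box","polish_tin","spray","wallet_box","phone_box","driver","mallet"] if n=="top" else []):
        print(k,[(round(r["score"],2),w(c,r["xyz"]).round(3).tolist(),px(c,w(c,r["xyz"])).round().tolist()) for r in mark_of(k,n)][:4])
E
```

```text
pics
0.0187 {'time': 0.0, 'q': array([ 7.58030158e+01,  5.00878139e+00,  1.00341346e+01,  9.51003350e+01,
       -4.34627513e-04,  8.99979395e+01]), 'qd': array([ 0.0497263 , -0.00382601,  0.0724316 , -0.0482401 ,  0.01736402,
       -0.03406373]), 'joint_efforts': array([ 1.41149361e-03, -5.20387387e+01,  4.64808011e+01,  1.60074164e-02,
        2.07743383e-04,  8.63203269e-06]), 'ee_pos': array([0.13483422, 0.53296881, 0.23060247]), 'tcp_rot': array([-1.79925018e+02,  4.31930589e-04,  1.65805077e+02]), 'wrist_force': array([ 0.79084382,  0.45085695, -0.44649834]), 'torque': array([ 0.00175885,  0.02859855, -0.03062683]), 'grasp_force': 0.0, 'opening': 0.08512528725718979}
top [0.482 0.008 1.252]
press [(0.95, [0.541, 0.199, -0.001], [200.0, 192.0])]
post_tip [(0.92, [0.541, 0.125, 0.235], [214.0, 189.0])]
carriage_top [(0.66, [0.548, 0.198, 0.086], [196.0, 189.0])]
catch_nose [(0.48, [0.545, 0.296, 0.065], [167.0, 189.0])]
stop_pivot [(0.73, [0.462, 0.233, 0.101], [183.0, 216.0])]
stop_knob [(0.62, [0.56, 0.276, 0.123], [169.0, 183.0])]
plate_grip [(0.84, [0.777, -0.282, 0.026], [3
[... 1099 characters left out ...]
, 167.0])]
catch_nose []
stop_pivot [(0.77, [0.467, 0.229, 0.097], [288.0, 146.0]), (0.62, [0.549, 0.124, 0.235], [283.0, 152.0])]
stop_knob [(0.51, [0.565, 0.274, 0.119], [316.0, 154.0])]
plate_grip [(0.97, [0.32, -0.196, 0.025], [169.0, 192.0]), (0.86, [0.776, -0.283, 0.023], [226.0, 308.0]), (0.58, [0.511, -0.188, 0.036], [201.0, 227.0])]
plate_hole [(0.87, [0.544, -0.268, 0.008], [188.0, 252.0]), (0.66, [0.282, -0.247, 0.006], [152.0, 195.0]), (0.6, [0.777, -0.338, 0.004], [212.0, 321.0])]
plate_end [(0.83, [0.776, -0.227, 0.01], [241.0, 298.0]), (0.82, [0.475, -0.105, 0.014], [215.0, 209.0]), (0.74, [0.355, -0.153, 0.009], [185.0, 194.0]), (0.48, [0.615, -0.149, 0.002], [230.0, 247.0])]
```

```bash
python3 - <<'E'
from h import *
a=cv2.imread('pics/top0.png')[90:300,90:420]
cv2.imwrite('pics/c1.png',cv2.resize(a,None,fx=2.4,fy=2.4,interpolation=cv2.INTER_CUBIC))
p,d,c=snap("top"); P=cloud(d,c)
for n in ["top"]:
  for k in ["plate_grip","carriage_top","press","stop_knob"]:
    for r in cut_out(k,n)[:4]:
        m=r["mask"]; Q=P[m&(d>0)]
        print(k,round(r["score"],2),m.sum(),Q.mean(0).round(3),Q[:,2].max().round(3))
        if k=="plate_grip":
            Z=Q[np.abs(Q[:,2]-0.014)<.006]; R=cv2.minAreaRect(Z[:,:2].astype(np.float32)*1000); print(R)
Q=P.reshape(-1,3)
s=(np.abs(Q[:,2]-.085)<.005)&(np.abs(Q[:,0]-.548)<.08)&(np.abs(Q[:,1]-.198)<.12)
print(cv2.minAreaRect(Q[s][:,:2].astype(np.float32)*1000))
s=(np.abs(Q[:,2]-.018)<.004)&(np.abs(Q[:,0]-.533)<.14)&(np.abs(Q[:,1]-.21)<.17)
print(cv2.minAreaRect(Q[s][:,:2].astype(np.float32)*1000))
E
```

```text
plate_grip 0.97 1523 [ 0.514 -0.199  0.017] 0.064
((514.41259765625, -201.1806640625), (80.03534698486328, 201.37254333496094), 21.47858238220215)
plate_grip 0.86 765 [ 0.314 -0.205  0.012] 0.045
((313.3051452636719, -206.69461059570312), (139.73245239257812, 55.894248962402344), 52.88227844238281)
plate_grip 0.59 707 [ 0.775 -0.29   0.013] 0.047
((776.3792724609375, -290.68023681640625), (140.7162628173828, 56.48846435546875), 89.55213928222656)
carriage_top 0.93 1139 [0.545 0.182 0.085] 0.218
carriage_top 0.25 3892 [0.528 0.205 0.051] 0.236
press 0.8 3768 [0.528 0.204 0.052] 0.236
stop_knob 0.53 293 [0.515 0.252 0.109] 0.149
((545.0325317382812, 202.299560546875), (72.0990219116211, 208.3212127685547), 0.9045116901397705)
((530.0404663085938, 209.10955810546875), (169.28846740722656, 245.16552734375), 1.513869285583496)
```

View pics/c1.png

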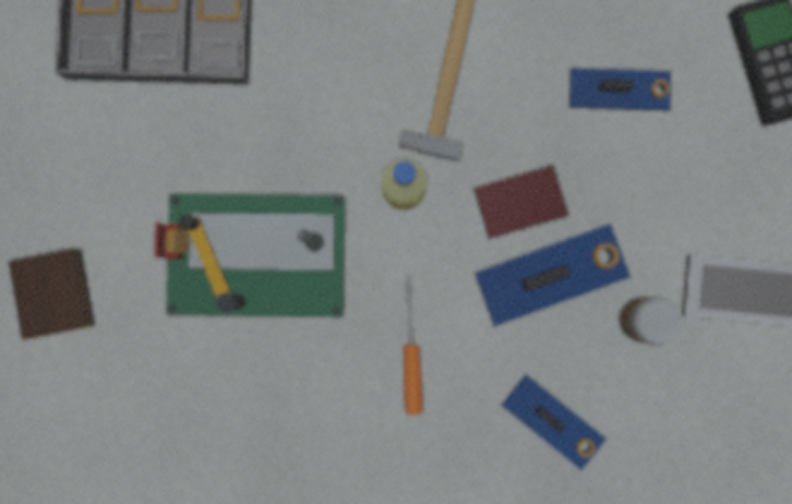

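The crop shows three blue plates: the big one (crop 553,275; image 320,205) measures 80x201 mm. The other two (crop 553,422 and 620,88) measure about 56x140 mm. The big one fits the description, so it is the one meant. The yellow stop arm runs from crop (232,300) to (188,222). I'll do the stop arm first.

Call:
servo_tool:
  moves:
    - [[0,0,7.85],[0,0,-0.005],0]
    - [[0,0,7.85],[0,0,-0.005],0]
    - [[0,0,7.85],[0,0,-0.005],0]
    - [[0,0,7.85],[0,0,-0.005],0]
    - [[0,0,7.85],[0,0,0],0]
    - [[0,0,7.85],[0,0,0],0]
    - [[0,0,7.85],[0,0,0],0]
    - [[0,0,7.85],[0,0,0],0]

```text
time: 2.4
ee_pos: [0.1349, 0.5332, 0.2513]
tcp_rot: [180.0, -0.0, 102.7]
wrist_force: [-0.7, 1.0, 0.0]
opening: 0.0
grasp_force: 0.0
```

Call:
servo_tool:
  moves:
    - [[0,0,0],[-0.016,0.014,0],0]
    - [[0,0,0],[-0.03,0.028,0],0]
    - [[0,0,0],[-0.034,0.032,0],0]
    - [[0,0,0],[-0.034,0.032,0],0]
    - [[0,0,0],[-0.034,0.032,0],0]
    - [[0,0,0],[-0.034,0.032,0],0]
    - [[0,0,0],[-0.034,0.032,0],0]
    - [[0,0,0],[-0.034,0.032,0],0]
    - [[0,0,0],[-0.034,0.032,0],0]
    - [[0,0,0],[-0.034,0.032,0],0]
    - [[0,0,0],[-0.034,0.032,0],0]
    - [[0,0,0],[-0.02,0.02,0],0]

```text
time: 3.6
ee_pos: [0.5618, 0.2472, 0.2508]
tcp_rot: [-180.0, 0.0, 102.9]
wrist_force: [-0.5, 1.0, 0.4]
opening: 0.0001
grasp_force: 0.0
```

```bash
python3 - <<'E'
from h import *
print(get_obs()['ee_pos'],get_obs()['q'].round(1))
p,d,c=snap("wrist","w1.png"); print(w(c,[0,0,0]))
for k in ["stop_knob","stop_pivot","catch_nose","post_tip","carriage_top"]:
    print(k,[(round(r["score"],2),w(c,r["xyz"]).round(3).tolist()) for r in mark_of(k,"wrist")][:3])
E
```

```text
[0.56183917 0.24722493 0.25081534] [ 23.8  14.7  23.3  98.7  -0.  100.9]
[0.5452458  0.3224268  0.39292568]
stop_knob [(0.63, [0.564, 0.28, 0.123])]
stop_pivot []
catch_nose [(0.7, [0.542, 0.294, 0.06]), (0.47, [0.465, 0.232, 0.099])]
post_tip []
carriage_top [(0.75, [0.544, 0.201, 0.082])]
```

View pics/w1.png

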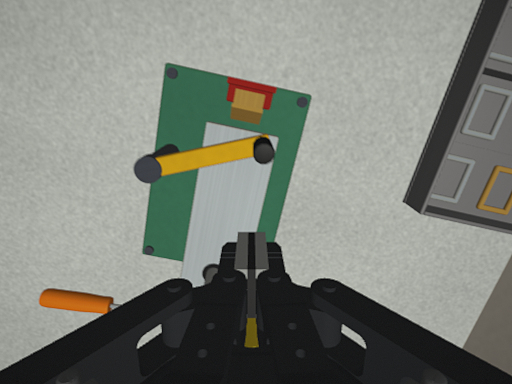

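The wrist view shows the closed fingers just behind the knob (264,150). The pivot is at (148,168) and the catch at (248,105), which agree with the map. Next I lower behind the knob and sweep.

Call:
servo_tool:
  moves:
    - [[0,0,0],[-0.007,0.006,0.02],0]
    - [[0,0,0],[-0.008,0.005,0.03],0]
    - [[0,0,0],[0,0,0.03],0]
    - [[0,0,0],[0,0,0.03],0]
    - [[0,0,0],[0,0,0.023],0]
    - [[0,0,0],[0,0,0],0]

```text
time: 4.5
ee_pos: [0.5713, 0.2377, 0.1152]
tcp_rot: [-179.7, 0.0, 103.1]
wrist_force: [-0.6, -0.5, -1.3]
opening: -0.0003
grasp_force: 0.0
```

Call:
servo_tool:
  moves:
    - [[0,0,-7],[0.0135,0.0015,0],0]
    - [[0,0,-7],[0.0135,0.0015,0],0]
    - [[0,0,-7],[0.0135,0.0015,0],0]
    - [[0,0,-7],[0.0135,0.0015,0],0]
    - [[0,0,-7],[0.0135,0.0015,0],0]
    - [[0,0,-7],[0.0135,0.0015,0],0]
    - [[0,0,-7],[0.0135,0.0015,0],0]
    - [[0,0,-7],[0.0135,0.0015,0],0]
    - [[0,0,-7],[0.0135,0.0015,0],0]
    - [[0,0,-7],[0.0135,0.0015,0],0]
    - [[0,0,-6],[0.0117,0.0013,0],0]
    - [[0,0,0],[0,0,0],0]

```text
time: 5.7
ee_pos: [0.4824, 0.3416, 0.1206]
tcp_rot: [179.9, 0.1, 179.2]
wrist_force: [0.3, 0.5, 0.5]
opening: 0.0
grasp_force: 0.0
```

```bash
python3 - <<'E'
from h import *
print(get_obs()['ee_pos'],get_obs()['q'].round(1))
for n in ["top","wrist"]:
    p,d,c=snap(n)
    for k in ["stop_knob","stop_pivot"]:
        print(k,[(round(r["score"],2),w(c,r["xyz"]).round(3).tolist()) for r in mark_of(k,n)][:3])
E
```

```text
[0.48239749 0.34160119 0.12055747] [35.3  9.7  3.  83.2  0.  36.1]
stop_knob [(0.63, [0.458, 0.342, 0.122])]
stop_pivot [(0.72, [0.462, 0.232, 0.097])]
stop_knob [(0.78, [0.459, 0.346, 0.127])]
stop_pivot [(0.62, [0.464, 0.232, 0.099]), (0.19, [0.544, 0.202, -0.002])]
```

The knob is now at (0.459, 0.344), so the arm is at about 1.58 rad: out of the way. Next is the plate.

Call:
servo_tool:
  moves:
    - [[0,0,0],[-0.02,0,0],0]
    - [[0,0,0],[-0.02,0,-0.03],0]
    - [[0,0,7.5],[0,0,-0.04],45]
    - [[0,0,7.5],[0,0,-0.04],45]
    - [[0,0,7.5],[0,0,-0.04],45]
    - [[0,0,7.5],[0,0,-0.03],45]
    - [[0,0,7.5],[0,0,0],45]
    - [[0,0,7.5],[0,0,0],45]
    - [[0,0,7.5],[0,0,0],45]
    - [[0,0,7.5],[0,0,0],45]
    - [[0,0,7.7],[0,0,0],45]

```text
time: 7.1
ee_pos: [0.5238, 0.3395, 0.2981]
tcp_rot: [-180.0, 0.0, 110.9]
wrist_force: [-0.0, -0.0, -0.2]
opening: 0.0388
grasp_force: 0.0
```

Call:
servo_tool:
  moves:
    - [[0,0,0],[-0.02,-0.008,0],45]
    - [[0,0,0],[-0.04,-0.016,0],45]
    - [[0,0,0],[-0.043,-0.017,0],45]
    - [[0,0,0],[-0.043,-0.017,0],45]
    - [[0,0,0],[-0.043,-0.017,0],45]
    - [[0,0,0],[-0.043,-0.017,0],45]
    - [[0,0,0],[-0.043,-0.017,0],45]
    - [[0,0,0],[-0.043,-0.017,0],45]
    - [[0,0,0],[-0.043,-0.017,0],45]
    - [[0,0,0],[-0.043,-0.017,0],45]
    - [[0,0,0],[-0.043,-0.017,0],45]
    - [[0,0,0],[-0.043,-0.017,0],45]

```text
time: 8.3
ee_pos: [0.5203, -0.1896, 0.2984]
tcp_rot: [180.0, 0.0, 111.2]
wrist_force: [0.3, -0.4, -0.7]
opening: 0.0384
grasp_force: 0.0
```

```bash
python3 - <<'E'
from h import *
o=get_obs();print(o['ee_pos'],o['tcp_rot'],o['q'].round(1))
p,d,c=snap("wrist","w2.png"); P=cloud(d,c)
for k in ["plate_grip","plate_hole","plate_end"]:
    print(k,[(round(r["score"],2),w(c,r["xyz"]).round(4).tolist()) for r in mark_of(k,"wrist")][:3])
r=cut_out("plate_grip","wrist")
for m in r[:2]:
    Q=P[m["mask"]&(d>0)]; 
    Z=Q[np.abs(Q[:,2]-.014)<.006]; print(m["score"],cv2.minAreaRect(Z[:,:2].astype(np.float32)*1000))
    Z=Q[np.abs(Q[:,2]-.058)<.006]; print(len(Z),Z.mean(0),cv2.minAreaRect(Z[:,:2].astype(np.float32)*1000))
E
```

```text
[ 0.52033493 -0.18958637  0.29842245] [1.79984269e+02 9.72718661e-03 1.11212974e+02] [-20.    7.7  20.6 102.9   0.   48.8]
plate_grip [(0.94, [0.7785, -0.2787, 0.0239]), (0.76, [0.3203, -0.2006, 0.0239]), (0.73, [0.5103, -0.1832, 0.0365])]
plate_hole [(0.88, [0.7762, -0.3453, 0.0023]), (0.8, [0.2824, -0.252, 0.0049])]
plate_end [(0.93, [0.475, -0.1043, 0.0141]), (0.76, [0.7753, -0.2233, 0.0124]), (0.71, [0.3563, -0.15, 0.008])]
0.88 ((776.98828125, -277.334228515625), (116.45162963867188, 57.16761779785156), 89.8315200805664)
0 [nan nan nan] ((0.0, 0.0), (0.0, 0.0), 0.0)
0.56 ((313.8116455078125, -204.07423400878906), (140.9212188720703, 56.4932746887207), 53.00263214111328)
0 [nan nan nan] ((0.0, 0.0), (0.0, 0.0), 0.0)<stdin>:10: RuntimeWarning: Mean of empty slice.
  ret = um.true_divide(
```

View pics/w2.png

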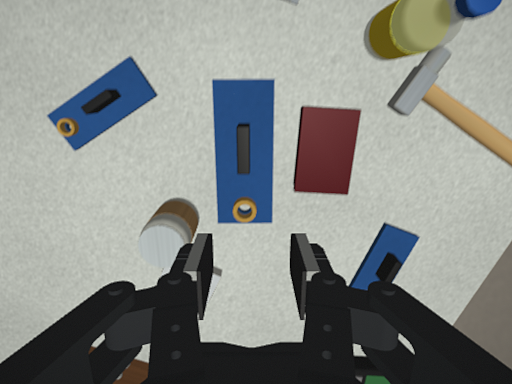

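The wrist view shows the big plate upright: grip at (243,148), collar at (244,210), gift box to its right and tin at lower left. I'll measure the pose from colour and depth.

```bash
cat >> h.py <<'E'
def rect(Q): 
    (x,y),(a,b),t=cv2.minAreaRect(Q[:,:2].astype(np.float32)*1000)
    if a>b: a,b,t=b,a,t-90
    return np.array([x,y,a,b,t]).round(2)   # t = yaw of the long axis from +y
E
python3 - <<'E'
from h import *
for n in ["wrist","top"]:
    p,d,c=snap(n); P=cloud(d,c); 
    h=cv2.cvtColor(p,cv2.COLOR_RGB2HSV)
    roi=(np.abs(P[...,0]-.514)<.1)&(np.abs(P[...,1]+.2)<.13)
    b=(h[...,0]>100)&(h[...,0]<125)&(h[...,1]>120)&roi&(d>0)
    k,l,s,_=cv2.connectedComponentsWithStats(b.astype(np.uint8)); i=1+s[1:,4].argmax()
    print(n,rect(P[l==i]),P[l==i][:,2].mean())
    g=roi&(P[...,2]>.048)&(P[...,2]<.066)&(h[...,2]<80)&(np.hypot(P[...,0]-.509,P[...,1]+.187)<.05)
    print(g.sum(),rect(P[g]),np.median(P[g],0).round(4))
E
```

```text
wrist [ 514.45 -199.09   78.48  199.21   21.45] 0.01378803592098172
615 [ 509.22 -184.08   15.11   59.74   20.84] [ 0.509  -0.1837  0.0574]
top [ 502.36 -172.67   71.42  133.11   21.35] 0.015230328065043684
95 [ 508.68 -186.29   15.76   58.98   21.98] [ 0.5086 -0.1842  0.0581]
```

Call:
servo_tool:
  moves:
    - [[0,0,0],[0.004,-0.004,0.02],45]
    - [[0,0,0],[0.005,-0.005,0.04],45]
    - [[0,0,0],[0,0,0.04],45]
    - [[0,0,0],[0,0,0.04],45]
    - [[0,0,0],[0,0,0.04],45]
    - [[0,0,0],[0,0,0.02],45]
    - [[0,0,0],[0,0,0],45]
    - [[0,0,0],[0,0,0],45]

```text
time: 9.45
ee_pos: [0.5094, -0.1814, 0.0993]
tcp_rot: [180.0, 0.0, 111.4]
wrist_force: [0.0, -0.4, 0.2]
opening: 0.0387
grasp_force: 0.0
```

Call:
servo_tool:
  moves:
    - [[0,0,0],[-0.003,-0.0015,0.02],45]
    - [[0,0,0],[0,0,0.02],45]
    - [[0,0,0],[0,0,0.02],45]
    - [[0,0,0],[0,0,0.015],45]
    - [[0,0,0],[0,0,0.002],45]
    - [[0,0,0],[0,0,0],45]
    - [[0,0,0],[0,0,0],0]
    - [[0,0,0],[0,0,0],0]
    - [[0,0,0],[0,0,0],0]
    - [[0,0,0],[0,0,0],0]
    - [[0,0,0],[0,0,0],0]
  force: 60

```text
time: 10.55
ee_pos: [0.5095, -0.1858, 0.0227]
tcp_rot: [179.9, 0.1, 111.3]
wrist_force: [-0.2, 0.5, 6.0]
opening: 0.0152
grasp_force: 60.0
```

Call:
servo_tool:
  moves:
    - [[0,0,0],[0,0,-0.01],0]
    - [[0,0,0],[0,0,-0.02],0]
    - [[0,0,0],[0,0,-0.03],0]
    - [[0,0,0],[0,0,-0.03],0]
    - [[0,0,0],[0,0,-0.04],0]
    - [[0,0,0],[0,0,-0.04],0]
    - [[0,0,0],[0,0,-0.04],0]
    - [[0,0,0],[0,0,-0.04],0]
    - [[0,0,0],[0,0,-0.03],0]
    - [[0,0,0],[0,0,-0.02],0]
    - [[0,0,0],[0,0,-0.01],0]
    - [[0,0,0],[0,0,0],0]

```text
time: 11.75
ee_pos: [0.5088, -0.1856, 0.3329]
tcp_rot: [179.9, 0.1, 111.3]
wrist_force: [0.4, 0.0, -4.5]
opening: 0.0153
grasp_force: 59.1
```

Call:
servo_tool:
  moves:
    - [[0,0,6.6],[0,0,0],0]
    - [[0,0,6.6],[0,0,0],0]
    - [[0,0,6.6],[0,0,0],0]
    - [[0,0,0],[0,0,0],0]

```text
time: 12.15
ee_pos: [0.5084, -0.1854, 0.3304]
tcp_rot: [-179.9, -0.0, 91.4]
wrist_force: [-0.2, 0.3, -5.3]
opening: 0.0153
grasp_force: 59.0
```

```bash
python3 - <<'E'
from h import *
o=get_obs();print(o['ee_pos'],o['tcp_rot'])
for n in ["top","scene"]:
    p,d,c=snap(n,n+"3.png"); P=cloud(d,c); Q=P[(d>0)]
    near=Q[np.hypot(Q[:,0]-.547,Q[:,1]-.123)<.03]
    for a,b in [(.10,.15),(.15,.2),(.2,.228),(.228,.245)]:
        z=near[(near[:,2]>a)&(near[:,2]<b)]; print(n,a,len(z),z.mean(0).round(4), (z.max(0)-z.min(0)).round(3))
    for k in ["post_tip","plate_hole","press","carriage_top","catch_nose","stop_knob"]:
        print(k,[(round(r["score"],2),w(c,r["xyz"]).round(4).tolist()) for r in mark_of(k,n)][:3])
    s=Q[(np.abs(Q[:,2]-.018)<.004)&(np.abs(Q[:,0]-.533)<.14)&(np.abs(Q[:,1]-.21)<.17)]; print(rect(s))
    s=Q[(np.abs(Q[:,2]-.085)<.004)&(np.abs(Q[:,0]-.545)<.05)&(np.abs(Q[:,1]-.2)<.097)]; print(rect(s))
E
```

```text
[ 0.50838807 -0.18541843  0.33040673] [-1.79914808e+02 -3.51481437e-02  9.14050374e+01]
top 0.1 9 [0.5424 0.117  0.1219] [0.013 0.01  0.04 ]
top 0.15 11 [0.5431 0.1162 0.173 ] [0.011 0.011 0.041]
top 0.2 22 [0.5454 0.12   0.2165] [0.014 0.014 0.027]
top 0.228 8 [0.5457 0.1206 0.2337] [0.005 0.005 0.009]
post_tip [(0.76, [0.5429, 0.1247, 0.2364]), (0.3, [0.4142, -0.0088, -0.0035])]
plate_hole [(0.64, [0.7714, -0.3443, 0.004]), (0.59, [0.2784, -0.2435, 0.006]), (0.32, [0.5441, 0.1995, 0.0016])]
press [(0.66, [0.545, 0.1969, -0.0001])]
carriage_top [(0.85, [0.5445, 0.1961, 0.0869]), (0.32, [0.5121, -0.1865, 0.345]), (0.3, [0.6109, -0.1542, -0.0035])]
catch_nose [(0.48, [0.5442, 0.2972, 0.0665])]
stop_knob [(0.56, [0.458, 0.3439, 0.1229])]
[529.98 209.18 169.18 245.23   1.52]
[544.71 193.54  71.98 181.76   0.61]
scene 0.1 39 [0.5507 0.1172 0.1256] [0.014 0.013 0.046]
scene 0.15 41 [0.5505 0.1172 0.1747] [0.013 0.013 0.046]
scene 0.2 29 [0.5504 0.118  0.214 ] [0.014 0.014 0.027]
scene 0.228 7 [0.5485 0.1198 0.2333] [0.006 0.007 0.007]
post_tip [(0.73, [0.5508, 0.125, 0.2377])]
plate_hole [(0.73, [0.7759, -0.3395, 0.0043]), (0.69, [0.5154, -0.2765, 0.3155]), (0.53, [0.2795, -0.249, 0.0045])]
press [(0.68, [0.5438, 0.1987, -0.0007]), (0.5, [0.4612, 0.3388, 0.123])]
carriage_top [(0.88, [0.5464, 0.1986, 0.0818]), (0.43, [0.4132, -0.0074, -0.0002]), (0.27, [0.4713, 0.4857, -0.0031])]
catch_nose [(0.29, [0.4606, 0.3402, 0.1225])]
stop_knob [(0.52, [0.4633, 0.3385, 0.1208])]
[531.07 208.21 171.97 247.12   0.56]
[545.81 198.88  74.03 191.85   0.77]
```

```bash
python3 - <<'E'
from h import *
ims=[]
for n in ["top","scene"]:
    p,d,c=snap(n); P=cloud(d,c)
    near=(np.hypot(P[...,0]-.5107,P[...,1]+.2755)<.035)&(d>0)&(P[...,2]>.26)
    q=P[near&(P[...,2]>.334)&(P[...,2]<.35)]; print(n,len(q),q.mean(0).round(4),rect(q))
    # min enclosing circle of the collar's top
    print(cv2.minEnclosingCircle(q[:,:2].astype(np.float32)*1000))
    h=cv2.cvtColor(p,cv2.COLOR_RGB2HSV)
    b=(P[...,2]>.29)&(h[...,0]>100)&(h[...,0]<125)&(h[...,1]>110)&(d>0)&(np.abs(P[...,2]-.322)<.02)
    print(b.sum(),rect(P[b]),P[b][:,2].mean())
    A=np.c_[P[b][:,:2],np.ones(b.sum())]; print('tilt',np.linalg.lstsq(A,P[b][:,2],rcond=None)[0][:2])
    u,v=px(c,[.51,-.23,.33]).astype(int); a=p[v-50:v+50,u-65:u+65,::-1]; ims.append(cv2.resize(a,(520,400),interpolation=cv2.INTER_CUBIC))
cv2.imwrite('pics/held.png',cv2.resize(np.hstack(ims),(800,308)))
E
```

```text
top 0 [nan nan nan] [0. 0. 0. 0. 0.]
((0.0, 0.0), 0.0)
889 [ 506.84 -142.62   72.06   82.31    1.66] 0.3230929344379954
tilt [-0.00087002 -0.00028982]
scene 89 [ 0.5123 -0.2763  0.3401] [ 511.56 -276.58   30.91   34.11  -86.75]
((511.1019592285156, -276.62188720703125), 17.74419403076172)
1358 [5.01470e+02 3.62870e+02 8.17400e+01 1.32973e+03 1.00000e+00] 0.32292862449361504
tilt [-0.01829774  0.00626167]<stdin>:6: RuntimeWarning: Mean of empty slice.
  ret = um.true_divide(
```

View pics/held.png

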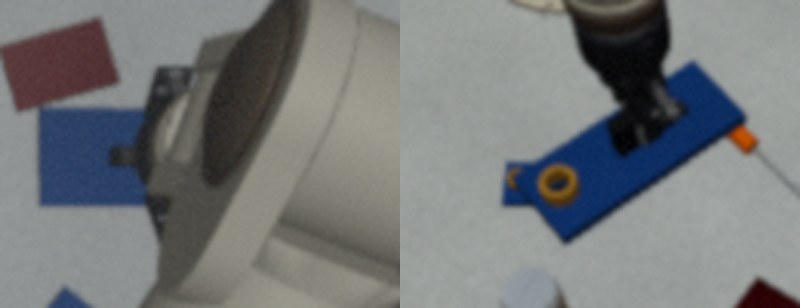

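The held plate is level and square. The collar shows clearly in the scene crop at (558,185). Next I hover over the post.

Call:
servo_tool:
  moves:
    - [[0,0,0],[0.01,0.001,0],0]
    - [[0,0,0],[0.025,0.003,0],0]
    - [[0,0,0],[0.04,0.0045,0],0]
    - [[0,0,0],[0.04,0.0045,0],0]
    - [[0,0,0],[0.04,0.0045,0],0]
    - [[0,0,0],[0.04,0.0045,0],0]
    - [[0,0,0],[0.04,0.0045,0],0]
    - [[0,0,0],[0.04,0.0045,0],0]
    - [[0,0,0],[0.04,0.0045,0],0]
    - [[0,0,0],[0.04,0.0045,0],0]
    - [[0,0,0],[0.03,0.0035,0],0]
    - [[0,0,0],[0.011,0.0015,0],0]

```text
time: 14.15
ee_pos: [0.5428, 0.2149, 0.3307]
tcp_rot: [-180.0, -0.0, 91.7]
wrist_force: [-0.2, -0.4, -5.3]
opening: 0.0154
grasp_force: 59.0
```

Call:
servo_tool:
  moves:
    - [[0,0,0],[0,0,0.01],0]
    - [[0,0,0],[0,0,0.015],0]
    - [[0,0,0],[0,0,0],0]
    - [[0,0,0],[0,0,0],0]

```text
time: 14.55
ee_pos: [0.543, 0.2113, 0.3066]
tcp_rot: [-180.0, 0.0, 91.5]
wrist_force: [0.0, -0.1, -3.9]
opening: 0.0155
grasp_force: 59.5
```

```bash
python3 - <<'E'
from h import *
o=get_obs();print(o['ee_pos'],o['tcp_rot'])
zc=o['ee_pos'][2]-.0227+.032
p,d,c=snap("scene","s4.png"); P=cloud(d,c)
g=(np.hypot(P[...,0]-.5465,P[...,1]-.1217)<.03)&(d>0)
q=P[g&(np.abs(P[...,2]-zc)<.006)]; print(len(q),zc,rect(q),cv2.minEnclosingCircle(q[:,:2].astype(np.float32)*1000))
q=P[g&(P[...,2]>.12)&(P[...,2]<.2)];print('post',len(q),q.mean(0))
u,v=px(c,[.546,.15,.25]).astype(int); a=p[max(v-60,0):v+60,u-80:u+80,::-1]
cv2.imwrite('pics/s4c.png',cv2.resize(a,None,fx=4,fy=4,interpolation=cv2.INTER_CUBIC))
E
```

```text
[0.54298277 0.21127236 0.30661307] [-1.79983714e+02  8.20264366e-03  9.14864278e+01]
66 0.3159130679385852 [545.94 120.14  32.    33.15  28.85] ((545.415283203125, 119.77000427246094), 18.178691864013672)
post 63 [0.55068018 0.11715831 0.16098967]
```

View pics/s4c.png

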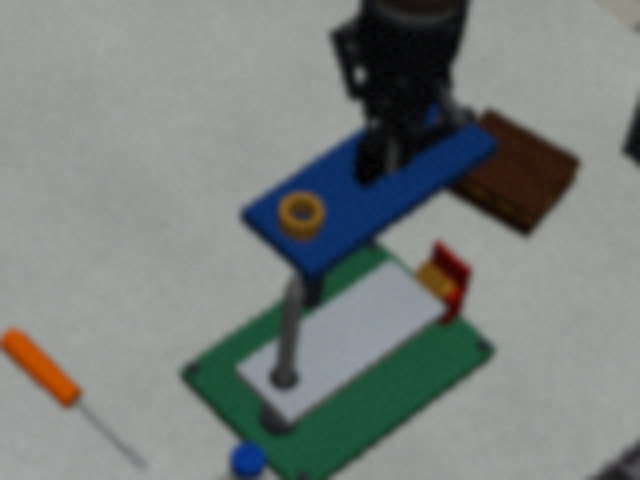

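The view shows the plate over the post: collar at (301,213), post tip at (294,285), lined up within about 2 mm. I'll nudge it and lower slowly.

Call:
servo_tool:
  moves:
    - [[0,0,0],[0.0013,0.001,0.01],0]
    - [[0,0,0],[0,0,0.015],0]
    - [[0,0,0],[0,0,0.015],0]
    - [[0,0,0],[0,0,0.01],0]
    - [[0,0,0],[0,0,0.01],0]
    - [[0,0,0],[0,0,0],0]
    - [[0,0,0],[0,0,0],0]

```text
time: 15.3
ee_pos: [0.5443, 0.2128, 0.2466]
tcp_rot: [180.0, -0.0, 91.5]
wrist_force: [0.4, 0.5, -5.1]
opening: 0.0149
grasp_force: 59.5
```

Call:
servo_tool:
  moves:
    - [[0,0,0],[0,0,0.006],0]
    - [[0,0,0],[0,0,0.006],0]
    - [[0,0,0],[0,0,0.006],0]
    - [[0,0,0],[0,0,0.006],0]
    - [[0,0,0],[0,0,0],0]
    - [[0,0,0],[0,0,0],0]

```text
time: 15.9
ee_pos: [0.5441, 0.2128, 0.2221]
tcp_rot: [-180.0, 0.0, 91.5]
wrist_force: [-0.1, -0.1, -4.0]
opening: 0.0153
grasp_force: 59.5
```

Call:
servo_tool:
  moves:
    - [[0,0,0],[0,0,0.008],0]
    - [[0,0,0],[0,0,0.01],0]
    - [[0,0,0],[0,0,0.01],0]
    - [[0,0,0],[0,0,0.01],0]
    - [[0,0,0],[0,0,0],0]

```text
time: 16.4
ee_pos: [0.5435, 0.2126, 0.1821]
tcp_rot: [-179.8, 0.1, 91.5]
wrist_force: [-0.3, -0.6, -4.6]
opening: 0.0155
grasp_force: 59.4
```

```bash
python3 - <<'E'
from h import *
o=get_obs();print(o['wrist_force'],o['torque'])
p,d,c=snap("scene"); P=cloud(d,c)
zc=o['ee_pos'][2]-.0227+.032
g=(np.hypot(P[...,0]-.5465,P[...,1]-.1217)<.03)&(d>0)
q=P[g&(np.abs(P[...,2]-zc)<.006)]; print(zc,len(q),rect(q))
q=P[g&(P[...,2]>zc+.012)]; print(len(q),q.mean(0),q.max(0))
E
```

```text
[-0.34643877 -0.62943593 -4.57028693] [0.0563852  0.01447624 0.02031237]
0.19135872194926415 52 [549.08 119.09  26.62  31.11 -49.78]
105 [0.54590116 0.14051226 0.49747671] [0.554977   0.15151083 0.63524353]
```

Call:
servo_tool:
  moves:
    - [[0,0,0],[0,0,0.01],0]
    - [[0,0,0],[0,0,0.012],0]
    - [[0,0,0],[0,0,0.012],0]
    - [[0,0,0],[0,0,0.012],0]
    - [[0,0,0],[0,0,0.01],0]
    - [[0,0,0],[0,0,0.008],0]
    - [[0,0,0],[0,0,0],0]

```text
time: 17.15
ee_pos: [0.5437, 0.2126, 0.1188]
tcp_rot: [-179.9, 0.0, 91.5]
wrist_force: [-0.0, -1.2, -5.0]
opening: 0.0151
grasp_force: 59.4
```

Call:
servo_tool:
  moves:
    - [[0,0,0],[0,0,0.003],0]
    - [[0,0,0],[0,0,0.003],0]
    - [[0,0,0],[0,0,0.003],0]
    - [[0,0,0],[0,0,0],0]
    - [[0,0,0],[0,0,0],0]

```text
time: 17.65
ee_pos: [0.5443, 0.2129, 0.1113]
tcp_rot: [180.0, 0.0, 91.5]
wrist_force: [-0.8, -0.3, -4.8]
opening: 0.0154
grasp_force: 59.5
```

Call:
servo_tool:
  moves:
    - [[0,0,0],[0,0,0.002],0]
    - [[0,0,0],[0,0,0.002],0]
    - [[0,0,0],[0,0,0.001],0]
    - [[0,0,0],[0,0,0],0]
    - [[0,0,0],[0,0,0],0]

```text
time: 18.15
ee_pos: [0.5444, 0.2129, 0.1067]
tcp_rot: [180.0, -0.0, 91.5]
wrist_force: [0.2, 0.3, -0.3]
opening: 0.0157
grasp_force: 60.3
```

Contact: the weight is taken up. I'll open the gripper and lift clear of the ridge, keeping it over the plate.

Call:
servo_tool:
  moves:
    - [[0,0,0],[0,0,0],25]
    - [[0,0,0],[0,0,0],40]
    - [[0,0,0],[0,0,0],40]
    - [[0,0,0],[0,0,0],40]
    - [[0,0,0],[0,0,-0.01],40]
    - [[0,0,0],[0,0,-0.02],40]
    - [[0,0,0],[0,0,-0.03],40]
    - [[0,0,0],[0,0,-0.02],40]
    - [[0,0,0],[0,0,0],40]
    - [[0,0,0],[0,0,0],40]

```text
time: 19.15
ee_pos: [0.5445, 0.2129, 0.1868]
tcp_rot: [179.9, -0.0, 91.5]
wrist_force: [-1.1, 0.1, -0.6]
opening: 0.0341
grasp_force: 0.0
```

```bash
python3 - <<'E'
from h import *
o=get_obs();print(o['ee_pos'],o['wrist_force'])
for n in ["wrist","scene"]:
    p,d,c=snap(n,n[0]+"5.png"); P=cloud(d,c)
    h=cv2.cvtColor(p,cv2.COLOR_RGB2HSV)
    b=(h[...,0]>100)&(h[...,0]<125)&(h[...,1]>110)&(d>0)&(np.abs(P[...,2]-.098)<.012)&(np.hypot(P[...,0]-.545,P[...,1]-.197)<.13)
    Q=P[b];A=np.c_[Q[:,:2]-[.545,.197],np.ones(len(Q))];print(n,len(Q),rect(Q),'plane',np.linalg.lstsq(A,Q[:,2],rcond=None)[0])
    for k in ["catch_nose","plate_end","stop_knob","plate_hole"]:
        print(k,[(round(r["score"],2),w(c,r["xyz"]).round(4).tolist()) for r in mark_of(k,n)][:2])
E
```

```text
[0.5445246  0.21293019 0.18681141] [-1.08533112  0.08182822 -0.60606296]
wrist 18868 [545.04 198.83  79.9  200.11   1.52] plane [-0.0002583  -0.0002806   0.09844404]
catch_nose [(0.62, [0.5461, 0.291, 0.0615])]
plate_end [(0.68, [0.5367, 0.2958, 0.0996])]
stop_knob []
plate_hole []
scene 812 [546.05 195.33  82.48 200.79   1.47] plane [-0.01502808  0.0059108   0.0993674 ]
catch_nose []
plate_end [(0.9, [0.356, -0.1567, 0.0092]), (0.59, [0.7752, -0.227, 0.0102])]
stop_knob [(0.75, [0.5005, -0.4657, 0.0001])]
plate_hole [(0.98, [0.7753, -0.3407, 0.0051]), (0.72, [0.5478, 0.1207, 0.0933])]
```

View pics/w5.png

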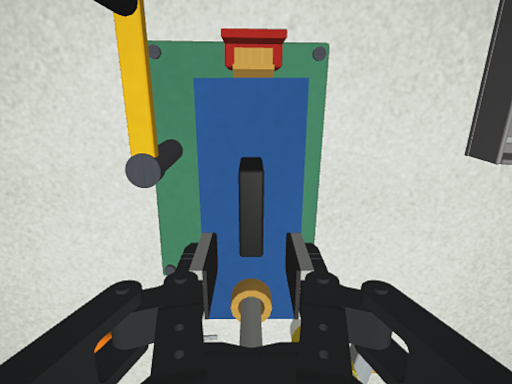

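The wrist view shows the plate seated on the post: collar at (251,300), grip at (251,205), far end under the brass catch at (254,68). The stop arm is off to the left. The plate top is level at z = 98.4 mm. Next I close the fingers and press on the grip.

Call:
servo_tool:
  moves:
    - [[0,0,0],[0,0,0],0]
    - [[0,0,0],[0,0,0],0]
    - [[0,0,0],[0,0,0],0]
    - [[0,0,0],[0,0,0.01],0]
    - [[0,0,0],[0,0,0.015],0]
    - [[0,0,0],[0,0,0.01],0]
    - [[0,0,0],[0,0,0.005],0]
    - [[0,0,0],[0,0,0.005],0]
    - [[0,0,0],[0,0,0.005],0]
    - [[0,0,0],[0,0,0],0]

```text
time: 20.65
ee_pos: [0.5442, 0.2128, 0.1359]
tcp_rot: [-180.0, 0.0, 91.5]
wrist_force: [-1.0, -0.3, 1.8]
opening: 0.0002
grasp_force: 0.7
```

Call:
servo_tool:
  moves:
    - [[0,0,0],[0,0,0.005],0]
    - [[0,0,0],[0,0,0.005],0]
    - [[0,0,0],[0,0,0.005],0]
    - [[0,0,0],[0,0,0.005],0]
    - [[0,0,0],[0,0,0.005],0]
    - [[0,0,0],[0,0,0.004],0]
    - [[0,0,0],[0,0,0],0]
    - [[0,0,0],[0,0,0],0]

```text
time: 21.45
ee_pos: [0.5446, 0.213, 0.1079]
tcp_rot: [179.9, -0.0, 91.5]
wrist_force: [-0.8, -1.2, 6.2]
opening: -0.0002
grasp_force: 3.1
```

Call:
servo_tool:
  moves:
    - [[0,0,0],[0,0,0.002],0]
    - [[0,0,0],[0,0,0.002],0]
    - [[0,0,0],[0,0,0.002],0]
    - [[0,0,0],[0,0,0.001],0]
    - [[0,0,0],[0,0,0],0]
    - [[0,0,0],[0,0,0],0]

```text
time: 22.05
ee_pos: [0.5446, 0.2129, 0.1012]
tcp_rot: [179.9, -0.0, 91.5]
wrist_force: [-2.1, -0.5, 9.2]
opening: 0.0
grasp_force: 4.2
```

Call:
servo_tool:
  moves:
    - [[0,0,0],[0,0,0.001],0]
    - [[0,0,0],[0,0,0.001],0]
    - [[0,0,0],[0,0,0.001],0]
    - [[0,0,0],[0,0,0],0]
    - [[0,0,0],[0,0,0],0]

```text
time: 22.55
ee_pos: [0.5446, 0.213, 0.0983]
tcp_rot: [179.9, -0.0, 91.5]
wrist_force: [-1.4, -0.3, 9.0]
opening: 0.0003
grasp_force: 4.5
```

Call:
servo_tool:
  moves:
    - [[0,0,0],[0,0,-0.002],0]
    - [[0,0,0],[0,0,-0.003],0]
    - [[0,0,0],[0,0,-0.005],0]
    - [[0,0,0],[0,0,-0.02],0]
    - [[0,0,0],[0,0,-0.03],0]
    - [[0,0,0],[0,0,-0.04],0]
    - [[0,0,0],[0,0,-0.03],0]
    - [[0,0,0],[0,0,0],0]
    - [[0,0,0],[0,0,0],0]

```text
time: 23.45
ee_pos: [0.5446, 0.213, 0.2274]
tcp_rot: [179.9, -0.0, 91.5]
wrist_force: [0.6, 0.1, -0.7]
opening: 0.0
grasp_force: 0.0
```

```bash
python3 - <<'E'
from h import *
o=get_obs();print(o['ee_pos'],o['wrist_force'],o['time'])
p,d,c=snap("wrist","w6.png"); P=cloud(d,c)
h=cv2.cvtColor(p,cv2.COLOR_RGB2HSV)
b=(h[...,0]>100)&(h[...,0]<125)&(h[...,1]>110)&(d>0)&(np.abs(P[...,2]-.075)<.04)&(np.hypot(P[...,0]-.545,P[...,1]-.197)<.13)
Q=P[b];A=np.c_[Q[:,:2]-[.545,.197],np.ones(len(Q))];print(len(Q),rect(Q),'plane',np.linalg.lstsq(A,Q[:,2],rcond=None)[0])
print([(round(r["score"],2),w(c,r["xyz"]).round(4).tolist()) for r in mark_of("catch_nose","wrist")][:2])
E
```

```text
[0.54460843 0.21297487 0.22736664] [ 0.62330054  0.09606212 -0.74490071] 23.45
11171 [544.99 199.2   79.52 198.41   1.42] plane [ 0.00201364 -0.00108541  0.05993951]
[(0.97, [0.5455, 0.2886, 0.0615])]
```

View pics/w6.png

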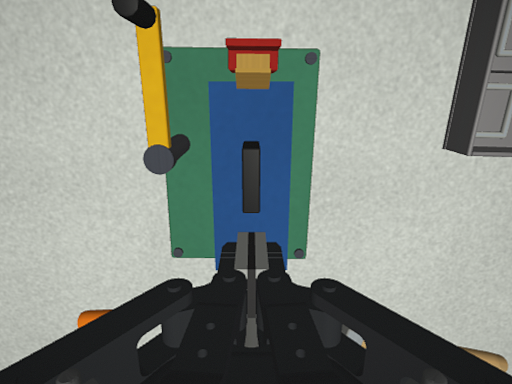

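The plate's top stays at z = 59.9 mm, level, with the brass catch (253,75) lapping over its end. The stop arm is still clear and the robot touches nothing, so I'm handing in.

```bash
python3 -c "
from workcell import job_done
print(job_done())"
```

```text
the job is handed in; nothing more can be done
None
```

The job is handed in: the stop arm is swung clear, and the plate is on the post, pressed down and held level at about 60 mm by the brass catch; the robot is clear and touched no bystander that I know of, and the hand-in returned no verdict.

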